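Hang the flat bottle opener back on its sloping rest

TASK

The flat steel bottle opener lies too low on the pine stand to be picked up: slide it over the stand's front edge (the short edge towards you) until its round-hole end sticks out far enough to take hold of, and pick it up there. Then hang it on the sloping pine rest with its round hole over the wooden dowel and its mouth end pointing downhill, laid fully down flat along the rail before you let go. Do not let it fall to the table, and leave the jar and the bowl where they stand.

Things in the scene. Friction and masses are not known exactly. Their poses are not given: they have to be found in the camera images.
- opener: Loose flat steel bottle opener, a strip 180 mm long (x), 40 wide (y), 3 thick (z), about 110 g, balanced near its middle, solid between its two holes. Origin: centre of its underside. +x points to the round-hole end; at the -x end is a rectangular bottle mouth 19 x 25 mm, centred 70 mm from the origin. Starts flat on the stand, its +x within 12 degrees of the stand's -x (hole end to the front); friction on pine about 0.6.
- opener_hole (a point): Centre of the opener's round through-hole, 23 mm across, 68 mm from the opener's origin along its +x, at half thickness.
- opener_end (a point): Middle of the opener's round-hole end (its +x end), at half thickness, 90 mm from the opener's origin.
- stand: Low pine serving stand, fixed to the table: flat top 220 mm (its x) by 140 mm (its y), 18 mm thick, upper face 50 mm above the table, on two cross feet. Origin: on the table under its centre. -x points to its front, towards the robot.
- stand_front (a point): Middle of the stand's front upper edge (the short edge at its -x side, 110 mm from the centre); free air in front of it.
- rest: Pine rest for the opener, fixed to the table: a base board 200 mm (x) by 100 mm (y) by 12 mm with two posts 18 mm wide that carry the sloping rail. Origin: underside of the base, centre. Its +x points to the high end of the rail, roughly towards the robot.
- rail: Sloping rail of the rest (fixed): a pine bar 24 mm wide (y), 12 thick, rising at 30 degrees from level towards its +x; fingers holding the opener's long sides can straddle it. Origin: on its upper face at the dowel's axis, 115 mm above the table. +x runs up the slope, +z square out of the upper face, which runs from x = -155 to +23 mm. Home, the opener's hole centre is at about this origin.
- dowel_tip (a point): Top of the wooden dowel that stands fixed on the rail, square to its face (along the rail's +z): 18 mm in diameter, 16 mm long, its top 4 mm tapered to 12 mm.
- jar: Clear glass jar with a bail lid, 92 mm across, 137 mm tall, standing loose at the robot's left. Bystander. Origin: centre of its underside.
- bowl: Blue ceramic bowl, 110 mm across, 55 mm high, standing loose on a round wooden turntable (150 mm across, top 26 mm above the table) that turns freely. Bystander. Origin: centre of its underside.
Not all that is in view belongs to the job. Several things have the shape of the opener; the one meant has the colours described above. Leave any blue look-alike of the rest alone.

How it is judged:
By the outcome, as a careful person would: the job done as asked, in the order asked, and still so for the second after the job is handed in, with the robot touching nothing.
It also fails if it takes over 59 s, if anything falls off the work surface, if the arm or the gripper's body presses on something with over 40 N, if the wrist force passes 120 N, or if a joint passes its speed limit or range.

ROBOT

A 6-joint arm with a two-finger parallel gripper is mounted at the origin on the work surface. World frame = base frame: x ahead of the robot, y to its left, z up, the work surface at z = 0. Lengths are in m, angles in degrees, forces in N, time in s.
With the tool pointing down it reaches from about 0.35 to 0.975 m from the base axis. Payload 7.1 kg.
Tool frame: the origin (TCP) lies at the very end of the fingers, on their centre line; the grasp point (between the pads) lies 19 mm behind it; z points along the fingers, y is the direction in which the jaws open and shut (so a half turn about z gives the same grasp; the last joint's range is limited). The gripper opens to 88 mm and grips with 3 to 60 N. Pads are 20 mm wide; open, the fingers measure 115 mm over their backs; the gripper's body (75 mm by 178 mm) begins 61 mm behind the grasp point.
Start: joints at [69.729, 24.242, 93.386, -0, 62.372, -1.089], TCP at [0.205, 0.59, 0.223] pointing down, gripper open.
Joint ranges: [-172.04, 172.04], [-51.8, 120.97], [4.93, 147.93], [-75.15, 255.16], [6.16, 154.13], [-145.62, 145.62]. Speed limits (degrees/s): [136.94, 136.94, 172.46, 180, 180, 180].

INTERFACE

Orientations are given as a 3x3 rotation matrix whose columns are the frame's x, y, z axes.
In Python, from workcell import env gives the robot as it stands.
- The arm moves only by the tool play_rows, never from a script. Its arguments are lists of equal length, an entry for each row: "fingers": the opening, from 0 (shut) to 1 (fully open); "slide": the shift along the tool's x, y, z in m, a list of three; "twist": the turn, a rotation vector about the tool's x, y, z in degrees, a list of three. A call has 1 to 8 rows; each row shifts and turns the commanded pose from where the row before left it, along the tool's axes as they then stand; what a row does not reach is not made up. A row lasts 1/12 s, in which the tool goes at most 41.7 mm and 7.16 degrees, less where a joint would pass 70% of its speed; a pose out of reach is approached as far as the arm can. A call with a gripper value outside its range is refused whole. The fingers move at their own pace and stop on an object; the grip force is fixed at half the most. Time passes only in rows, so rows that do not move let the fingers close. It gives the time, the measured TCP pose, the force and the opening at its end, in the units of the state.
- env.state(): the state, without advancing time (a new reading comes with each control period).
- env.camera(name): name is "scene" or "top" or "wrist"; returns the picture (384x512x3 uint8, blue, green, red); there is no depth.
- env.camera_params(name): a dict with "fov_y" (degrees; the focal length in pixels is half the picture's height over the tangent of half this angle, whatever the lens; pixels are square), "cx", "cy" (the principal point, pixels), "eye" and "attitude" of the camera in the world. Camera axes: x right, y up, looking along -z (the intrinsics and any distortion apply to the point x, -y, -z); pixel columns grow to the right and rows downward; lengths in m; the calibration is good to about 2 mm. A picture is of the moment at which its call begins: read the wrist's pose just before it. camera_params takes no time and is no camera call; for the wrist camera it gives the pose at the moment of the call.
- env.hand_in(): hands the job in, once; it reports no verdict.
Trained networks look in the newest picture that a camera, given by its name, has taken for a name from the list of things; names that differ only in an ending like _2 or _b are one class to them, and where a whole thing is asked for, a point or a joint stands for the part that bears it (a point fixed in the world has none). Each returns a list of dicts, best first, with "p" (0 to 1); they miss things now and then, are a little off and sometimes report something else, mostly with a low value. They report only what shows in the picture. A call takes as long as a camera call. They do not tell look-alikes from the thing itself.
- env.find_in(camera, thing): "position" ([row, column] in pixels, amid what is visible of it).
- env.cut_out(camera, thing): "mask" (384x512 bool, what is visible of it) and "position" ([row, column] in pixels, amid what is visible of it).
- env.pinpoint(camera, thing): "position" ([row, column] in pixels: a listed point, or the origin of a listed thing).
The state is a dict: "time_s": time; "joint_positions": joint angles; "qd": joint speeds; "joint_torque": joint torques, N m; "tcp_pos": TCP position; "tcp_rot": TCP orientation; "wrist_force": force on the tool from outside, world axes, zero at the start; "ft_torque": the same for the moment, N m; "grip_width": finger opening in m.
Only numpy, scipy, OpenCV 4.12 (cv2) and the standard library are available. Lean on these libraries where they do the work, as an engineer would, in place of code of your own. Each camera call takes 0.05 s, during which the arm holds its last target.

## Working session

There is one attempt and no reset: what is moved stays moved. The work goes in short steps, Python scripts to look and compute and a tool call to move; the robot and the scene stay as the last step left them, time stands still between calls to the robot, and variables do not carry over. Pictures are saved under pics/ and viewed, and the job is handed in when it is done.

Besides the shell and the picture viewer there is one more tool, called after "Request:" as name(argument=value, ...) on one line, values as JSON. play_rows: Moves the arm, as the interface text tells. Its arguments: {"type":"object","properties":{"fingers":{"type":"array"},"slide":{"type":"array"},"twist":{"type":"array"}},"required":["fingers","slide","twist"]}

```bash
ls; mkdir -p pics; python3 - <<'E'
from workcell import env
import cv2
s=env.state();print(s)
for n in("scene","top","wrist"):
    im=env.camera(n);cv2.imwrite(f"pics/{n}0.png",im);print(n,env.camera_params(n))
E
```

```text
pics
{'time_s': 0.0, 'joint_positions': array([ 6.97300568e+01,  2.42820423e+01,  9.34302757e+01, -1.24262223e-03,
        6.23735002e+01, -1.08919133e+00]), 'qd': array([ 0.00952704,  0.068669  ,  0.05120744, -0.09647206, -0.00387867,
        0.06770545]), 'joint_torque': array([-1.10322026e-04, -5.44621825e+01, -2.73658723e+01,  6.45474158e-02,
        2.28841428e-02, -1.20419559e-04]), 'tcp_pos': array([0.20514043, 0.58979384, 0.22193567]), 'tcp_rot': array([[-9.44490104e-01,  3.28539485e-01, -5.00881789e-04],
       [ 3.28539867e-01,  9.44489049e-01, -1.41170969e-03],
       [ 9.27499046e-06, -1.49790547e-03, -9.99998878e-01]]), 'wrist_force': array([-0.37692399, -0.32017366, -0.14032004]), 'ft_torque': array([-0.02029044, -0.05229805,  0.0258581 ]), 'grip_width': 0.08808409434017861}
scene {'fov_y': 48.81423029181347, 'cx': 244.44984758402, 'cy': 191.55887952082398, 'eye': array([ 1.39017972, -0.29983935,  0.74366724]), 'attitude': array([[ 0.42651659, -0.53409476,  0.72994957],
       [ 0.90439038,  0.2631768 , -0.33588095],
       [-0.01271354,  0.80341817,  0.59527944]])}
top {'fov_y': 52.44353183574657, 'cx': 258.66480163475364, 'cy': 190.0134386576667, 'eye': array([0.42079884, 0.07942936, 1.10919165]), 'attitude': array([[-0.02557338,  0.98964329, -0.14125211],
       [-0.99963875, -0.02648474, -0.00457558],
       [-0.00826922,  0.14108407,  0.98996308]])}
wrist {'fov_y': 66.7144886625436, 'cx': 254.63385395315052, 'cy': 191.6536000464611, 'eye': array([0.13566026, 0.61582133, 0.38412907]), 'attitude': array([[ 0.32902539, -0.90916594, -0.25526375],
       [ 0.9443194 ,  0.31626606,  0.09075602],
       [-0.00178102, -0.27091154,  0.9626026 ]])}
```

View pics/scene0.png

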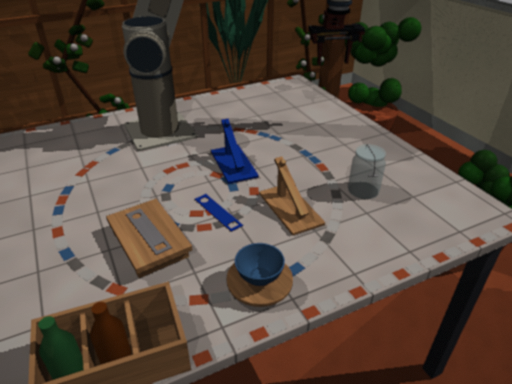

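View pics/top0.png

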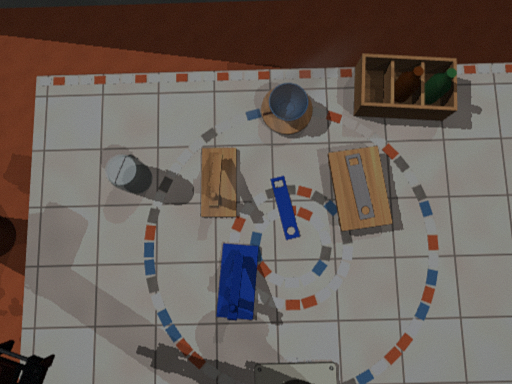

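View pics/wrist0.png

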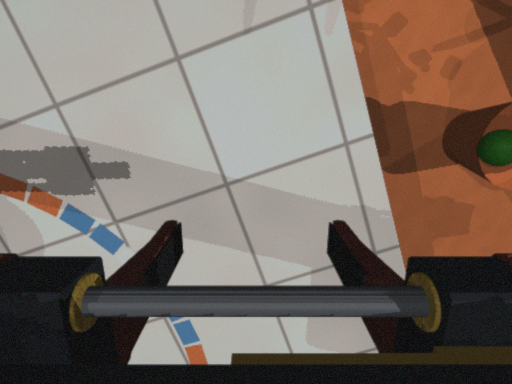

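Top view: the steel opener lies on the pine stand around (187,360), with its hole end near (212,366). Its look-alike is the blue strip on the table at (208,285). The pine rest is at (182,219) and its blue look-alike at (282,238). I choose the grey opener and the pine rest.

```bash
cat > h.py <<'E'
import numpy as np,cv2
from workcell import env
def K(p): 
    f=192/np.tan(np.radians(p['fov_y']/2)); return f,p['cx'],p['cy']
def ray(p,rc):
    f,cx,cy=K(p); d=np.array([(rc[1]-cx)/f,-(rc[0]-cy)/f,-1.]); d=np.array(p['attitude'])@d
    return np.array(p['eye']),d/np.linalg.norm(d)
def atz(p,rc,z):
    e,d=ray(p,rc); return e+d*(z-e[2])/d[2]
def proj(p,X):
    f,cx,cy=K(p); c=(np.asarray(X)-p['eye'])@np.array(p['attitude']); return np.array([cy-f*c[1]/-c[2],cx+f*c[0]/-c[2]])
def tri(obs):
    A=np.zeros((3,3));b=np.zeros(3)
    for p,rc in obs:
        e,d=ray(p,rc);M=np.eye(3)-np.outer(d,d);A+=M;b+=M@e
    X=np.linalg.solve(A,b); return X,[np.round(proj(p,X)-rc,1) for p,rc in obs]
E
python3 - <<'E'
from h import *
for n in("top","scene"):
    p=env.camera_params(n)
    env.camera(n)
    for t,z in(("opener",.05),("opener_hole",.0515),("opener_end",.0515),("stand",0),("stand_front",.05),("rest",0),("rail",.115),("dowel_tip",.1289),("jar",0),("bowl",.026)):
        for r in env.pinpoint(n,t)[:3]:
            print(n,t,round(r['p'],2),np.round(r['position'],1),np.round(atz(p,r['position'],z),4))
print(env.state()['time_s'])
im=cv2.imread("pics/top0.png")
a=cv2.resize(im[130:240,170:420],None,fx=3,fy=3,interpolation=cv2.INTER_CUBIC);cv2.imwrite("pics/c1.png",a)
E
```

```text
top opener 0.9 [206.  284.9] [0.526  0.0139 0.05  ]
top opener 0.84 [188.8 358.7] [ 0.568  -0.1898  0.05  ]
top opener_hole 0.82 [229.9 290.3] [0.4607 0.0017 0.0515]
top opener_hole 0.81 [211.5 366.8] [ 0.505  -0.2075  0.0515]
top opener_hole 0.46 [108.8 283.3] [0.8014 0.0089 0.0515]
top opener_end 0.9 [214.7 367.8] [ 0.4962 -0.2096  0.0515]
top opener_end 0.79 [236.5 288.8] [0.4431 0.0064 0.0515]
top stand 0.88 [189.7 351.8] [ 0.5728 -0.1826  0.    ]
top stand_front 0.89 [226.5 366.7] [ 0.4646 -0.205   0.05  ]
top stand_front 0.16 [186.2 358.2] [ 0.5752 -0.1888  0.05  ]
top rest 0.59 [182.9 219.3] [0.6028 0.1975 0.    ]
top rest 0.55 [280.8 237.1] [0.3255 0.1511 0.    ]
top rail 0.83 [198.5 213.2] [0.5438 0.2014 0.115 ]
top rail 0.6 [310.5 238.7] [0.2636 0.141  0.115 ]
top rail 0.42 [178.5 138.7] [0.6011 0.3943 0.115 ]
top dowel_tip 0.83 [309.7 233.6] [0.268  0.1525 0.1289]
top dowel_tip 0.66 [194.  215.7] [0.5534 0.1933 0.1289]
top jar 0.94 [176.8 134.9] [0.6273 0.4419 0.    ]
top jar 0.54 [187.1 354.9] [ 0.5801 -0.1919  0.    ]
top bowl 0.58 [109.7 284.2] [0.8078 0.0047 0.026 ]
sc
[... 329 characters left out ...]
6 197.2] [ 0.5181 -0.0386  0.0515]
scene opener_end 0.28 [192.1 363. ] [0.6866 0.3797 0.0515]
scene stand 0.86 [244. 149.] [ 0.5735 -0.1932  0.    ]
scene stand_front 0.83 [204.1 130.6] [ 0.4563 -0.2044  0.05  ]
scene rest 0.92 [211.8 289.7] [0.6187 0.192  0.    ]
scene rest 0.57 [168.4 233.2] [0.3502 0.1405 0.    ]
scene rail 0.7 [167.6 280.8] [0.5645 0.1891 0.115 ]
scene rail 0.57 [125.2 223. ] [0.2696 0.1446 0.115 ]
scene dowel_tip 0.96 [158.7 286. ] [0.5505 0.2125 0.1289]
scene dowel_tip 0.83 [123.7 226.7] [0.2903 0.149  0.1289]
scene jar 0.75 [192.2 363.5] [0.6353 0.4313 0.    ]
scene jar 0.55 [275.9 259.1] [0.7913 0.0098 0.    ]
scene bowl 0.89 [276.4 260.7] [0.8151 0.0015 0.026 ]
1.25
```

View pics/c1.png

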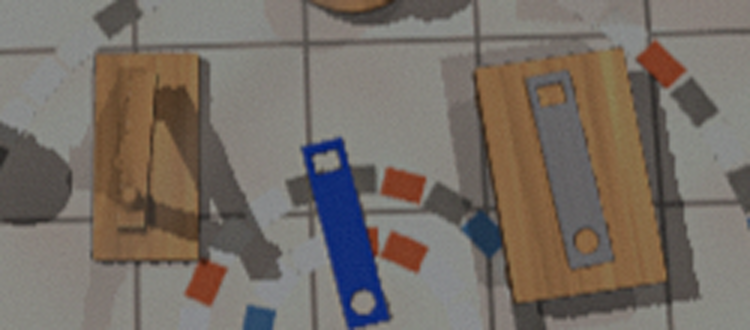

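The crop confirms it: the grey strip on the pine stand has its round hole to the front, and the pine rest has its dowel at the near end. I'll turn the tool to the opener's heading and fly the wrist camera above the stand.

Request:
play_rows(fingers=[1,1,1,1,1], slide=[[0,0,-0.008],[0,0,-0.008],[0,0,-0.008],[0,0,-0.008],[0,0,0]], twist=[[0,0,-6.7],[0,0,-6.7],[0,0,-6.7],[0,0,-6.7],[0,0,-6.7]])

```text
time_s: 1.67
tcp_pos: [0.2056, 0.5912, 0.2564]
tcp_rot: [[-0.967, -0.253, 0.001], [-0.253, 0.967, 0.003], [-0.002, 0.002, -1.0]]
wrist_force: [0.3, 0.1, 0.7]
grip_width: 0.0878
```

Request:
play_rows(fingers=[1,1,1,1,1,1,1,1], slide=[[-0.0078,-0.0352,0],[-0.0078,-0.0352,0],[-0.0078,-0.0352,0],[-0.0078,-0.0352,0],[-0.0078,-0.0352,0],[-0.0078,-0.0352,0],[-0.0078,-0.0352,0],[-0.0078,-0.0352,0]], twist=[[0,0,0],[0,0,0],[0,0,0],[0,0,0],[0,0,0],[0,0,0],[0,0,0],[0,0,0]])

```text
time_s: 2.33
tcp_pos: [0.3359, 0.3313, 0.2549]
tcp_rot: [[-0.969, -0.248, 0.0], [-0.248, 0.969, 0.0], [-0.0, 0.0, -1.0]]
wrist_force: [0.3, -0.3, -0.6]
grip_width: 0.0879
```

Request:
play_rows(fingers=[1,1,1,1,1,1,1,1], slide=[[-0.0078,-0.0352,0],[-0.0078,-0.0352,0],[-0.0078,-0.0352,0],[-0.0078,-0.0352,0],[-0.0078,-0.0352,0],[-0.0078,-0.0352,0],[-0.0078,-0.0352,0],[-0.0078,-0.0352,0]], twist=[[0,0,0],[0,0,0],[0,0,0],[0,0,0],[0,0,0],[0,0,0],[0,0,0],[0,0,0]])

```text
time_s: 3.0
tcp_pos: [0.4661, 0.0737, 0.255]
tcp_rot: [[-0.969, -0.247, 0.001], [-0.247, 0.969, 0.0], [-0.001, -0.0, -1.0]]
wrist_force: [-0.0, 0.8, -0.2]
grip_width: 0.0878
```

Request:
play_rows(fingers=[1,1,1,1,1,1,1,1], slide=[[-0.0078,-0.0352,0],[-0.0078,-0.0352,0],[-0.0078,-0.0352,0],[-0.0078,-0.0352,0],[-0.0078,-0.0352,0],[-0.0078,-0.0352,0],[-0.0078,-0.0352,0],[-0.0078,-0.0352,0]], twist=[[0,0,0],[0,0,0],[0,0,0],[0,0,0],[0,0,0],[0,0,0],[0,0,0],[0,0,0]])

```text
time_s: 3.67
tcp_pos: [0.5961, -0.1838, 0.2547]
tcp_rot: [[-0.969, -0.247, 0.0], [-0.247, 0.969, 0.0], [-0.0, 0.0, -1.0]]
wrist_force: [0.5, 1.2, 1.0]
grip_width: 0.0879
```

Request:
play_rows(fingers=[1,1], slide=[[0,0,0],[0,0,0]], twist=[[0,0,0],[0,0,0]])

```text
time_s: 3.83
tcp_pos: [0.5958, -0.1834, 0.2542]
tcp_rot: [[-0.97, -0.245, -0.0], [-0.245, 0.97, 0.0], [0.0, 0.0, -1.0]]
wrist_force: [-0.1, -0.5, 0.4]
grip_width: 0.088
```

```bash
cat >> h.py <<'E'
def st():
    s=env.state();R=s['tcp_rot'];print('t',round(s['time_s'],2),'p',np.round(s['tcp_pos'],4),'yaw',np.round(np.degrees(np.arctan2(R[1,0],R[0,0])),2),'z',np.round(R[:,2],3),'F',np.round(s['wrist_force'],1),'T',np.round(s['ft_torque'],2),'g',round(s['grip_width'],4),'q',np.round(s['joint_positions'],0));return s
E
python3 - <<'E'
from h import *
st();p=env.camera_params("wrist");im=env.camera("wrist");cv2.imwrite("pics/w1.png",im)
print(p)
for t,z in(("opener",.05),("opener_hole",.0515),("opener_end",.0515),("stand_front",.05)):
    for r in env.pinpoint("wrist",t)[:3]:
        print(t,round(r['p'],2),np.round(r['position'],1),np.round(atz(p,r['position'],z),4))
for t in("opener","stand"):
    for r in env.cut_out("wrist",t)[:2]:
        c=max(cv2.findContours(r['mask'].astype(np.uint8),0,2)[0],key=cv2.contourArea)
        q=cv2.boxPoints(cv2.minAreaRect(c));print(t,r['p'],[np.round(atz(p,(y,x),.053 if t=='opener' else .05)[:2],4) for x,y in q],q.round(0).tolist())
E
```

```text
t 3.83 p [ 0.5958 -0.1834  0.2542] yaw -165.83 z [-0.  0. -1.] F [-0.1 -0.5  0.4] T [ 0.06  0.05 -0.01] g 0.088 q [ -18.   22.   92.    0.   66. -122.]
{'fov_y': 66.7144886625436, 'cx': 254.63385395315052, 'cy': 191.6536000464611, 'eye': array([ 0.5244083 , -0.20037086,  0.41623743]), 'attitude': array([[-2.44311263e-01, -9.33585321e-01, -2.62164938e-01],
       [ 9.69696796e-01, -2.35112001e-01, -6.64113845e-02],
       [ 3.62570587e-04, -2.70445550e-01,  9.62735204e-01]])}
opener 0.88 [151.1 399.8] [ 0.5283 -0.0113  0.05  ]
opener 0.67 [153.8 254.3] [ 0.5763 -0.1876  0.05  ]
opener_hole 0.98 [ 99.8 256.7] [ 0.5127 -0.2006  0.0515]
opener_hole 0.62 [ 99.4 406.4] [ 0.4686 -0.0275  0.0515]
opener_end 0.7 [ 78.7 260.9] [ 0.4887 -0.2017  0.0515]
opener_end 0.59 [ 85.6 411.5] [ 0.4527 -0.0276  0.0515]
stand_front 0.7 [ 57.3 264.8] [ 0.465  -0.2031  0.05  ]
opener 0.93 [array([ 0.6097, -0.0171]), array([ 0.4512, -0.0492]), array([ 0.4476, -0.0118]), array([0.6065, 0.0252])] [[374.0, 210.0], [395.0, 79.0], [426.0, 85.0], [405.0, 215.0]]
opener 0.72 [array([ 0.6709, -0.1974]), array([ 0.4925, -0.2254]), array([ 0.4854, -0.1861]), array([ 0.6632, -0.1524])] [[230.0, 221.0], [240.0, 77.0], [275.0, 79.0], [264.0, 224.0]]
stand 0.7 [array([ 0.6928, -0.2581]), array([ 0.474 , -0.2736]), array([ 0.455 , -0.1369]), array([ 0.6736, -0.0969])] [[182.0, 225.0], [203.0, 49.0], [322.0, 63.0], [301.0, 239.0]]
```

View pics/w1.png

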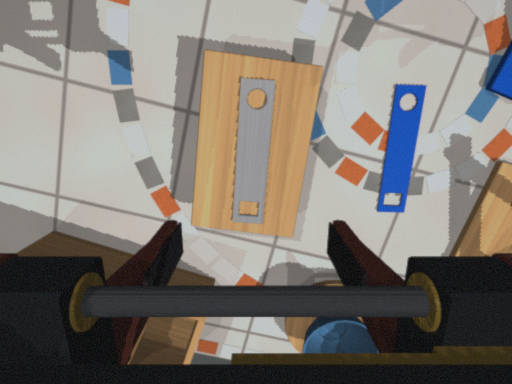

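Wrist view: the grey opener's hole is at (98,257) and its mouth end at (221,248). The stand's front edge is at about (57,264). Lengths check out at 180.5 mm for the opener and 220.5 mm for the stand. The opener heads 190° with its mouth-end middle at about (0.667,-0.175), and I'll push it from there. First, the crate clearance.

```bash
python3 - <<'E'
from h import *
p=env.camera_params("top")
for rc in((115,357),(118,453),(118,400)):
  for z in(0,.06,.1): print(rc,z,np.round(atz(p,rc,z),3))
E
```

```text
(115, 357) 0 [ 0.795 -0.211  0.   ]
(115, 357) 0.06 [ 0.774 -0.195  0.06 ]
(115, 357) 0.1 [ 0.761 -0.185  0.1  ]
(118, 453) 0 [ 0.778 -0.492  0.   ]
(118, 453) 0.06 [ 0.758 -0.461  0.06 ]
(118, 453) 0.1 [ 0.745 -0.44   0.1  ]
(118, 400) 0 [ 0.782 -0.337  0.   ]
(118, 400) 0.06 [ 0.762 -0.314  0.06 ]
(118, 400) 0.1 [ 0.749 -0.299  0.1  ]
```

Request:
play_rows(fingers=[0.12,0.12,0.12,0.12,0.12], slide=[[-0.022,-0.001,0.01],[-0.022,-0.001,0.01],[-0.022,-0.001,0.03],[-0.022,-0.001,0.03],[0,0,0.03]], twist=[[0,0,4.3],[0,0,0],[0,0,0],[0,0,0],[0,0,0]])

```text
time_s: 4.6
tcp_pos: [0.6866, -0.1678, 0.1444]
tcp_rot: [[-0.984, -0.176, 0.005], [-0.176, 0.984, -0.001], [-0.004, -0.002, -1.0]]
wrist_force: [-1.2, -0.1, -0.4]
grip_width: 0.0578
```

Request:
play_rows(fingers=[0.12,0.12,0.12,0.12,0.12,0.12,0.12,0.12], slide=[[0.004,-0.0035,0.02],[0,0,0.02],[0,0,0.02],[0,0,0.018],[0,0,0],[0,0,0],[0,0,0],[0,0,0]], twist=[[0,0,0],[0,0,0],[0,0,0],[0,0,0],[0,0,0],[0,0,0],[0,0,0],[0,0,0]])

```text
time_s: 5.27
tcp_pos: [0.6805, -0.1732, 0.0685]
tcp_rot: [[-0.985, -0.174, 0.002], [-0.174, 0.985, -0.001], [-0.002, -0.001, -1.0]]
wrist_force: [-0.8, 0.5, -0.4]
grip_width: 0.0106
```

```bash
python3 - <<'E'
from h import *
st();p=env.camera_params("wrist");im=env.camera("wrist");cv2.imwrite("pics/w2.png",im)
im=env.camera("scene");cv2.imwrite("pics/s2.png",cv2.resize(im[150:300,70:270],None,fx=3.5,fy=3.5,interpolation=cv2.INTER_CUBIC))
E
```

```text
t 5.27 p [ 0.6805 -0.1732  0.0685] yaw -169.96 z [ 0.002 -0.001 -1.   ] F [-0.8  0.5 -0.4] T [ 0.06 -0.03 -0.08] g 0.0106 q [ -15.   41.   87.   -0.   52. -115.]
```

View pics/w2.png

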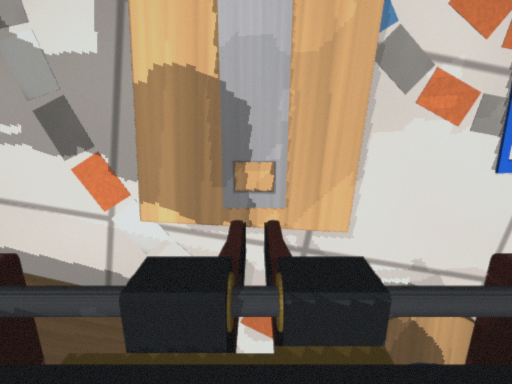

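View pics/s2.png

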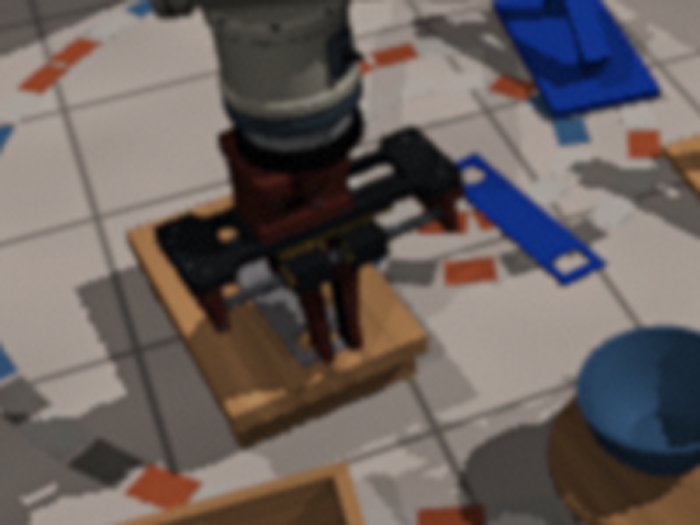

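Wrist view: the opener's mouth end is at row 208, columns 222–288. The fingertips sit just behind it at about (222,258), laterally centred. Lowering to touch off.

Request:
play_rows(fingers=[0.12,0.12,0.12,0.12,0.12], slide=[[-0.001,0,0.007],[0,0,0.007],[0,0,0.002],[0,0,0],[0,0,0]], twist=[[0,0,0],[0,0,0],[0,0,0],[0,0,0],[0,0,0]])

```text
time_s: 5.78
tcp_pos: [0.6801, -0.1728, 0.0504]
tcp_rot: [[-0.985, -0.174, -0.001], [-0.174, 0.985, 0.0], [0.001, 0.0, -1.0]]
wrist_force: [-1.4, 0.2, 2.0]
grip_width: 0.0107
```

Request:
play_rows(fingers=[0.12,0.12], slide=[[0,0,0.001],[0,0,0]], twist=[[0,0,0],[0,0,0]])

```text
time_s: 5.95
tcp_pos: [0.6802, -0.1729, 0.0503]
tcp_rot: [[-0.985, -0.174, -0.001], [-0.174, 0.985, 0.0], [0.001, 0.0, -1.0]]
wrist_force: [-4.0, 0.6, 8.4]
grip_width: 0.0106
```

```bash
python3 - <<'E'
from h import *
st();p=env.camera_params("wrist");im=env.camera("wrist");cv2.imwrite("pics/w3.png",cv2.resize(im[150:260,170:340],None,fx=4,fy=4))
for c in(225,255,285):print(np.round(atz(p,(208,c),.0515),4))
E
```

```text
t 5.95 p [ 0.6802 -0.1729  0.0503] yaw -169.99 z [-0.001  0.    -1.   ] F [-4.   0.6  8.4] T [ 0.24  0.72 -0.01] g 0.0106 q [ -15.   42.   87.    0.   50. -115.]
[ 0.6649 -0.192   0.0515]
[ 0.6618 -0.1748  0.0515]
[ 0.6588 -0.1576  0.0515]
```

View pics/w3.png

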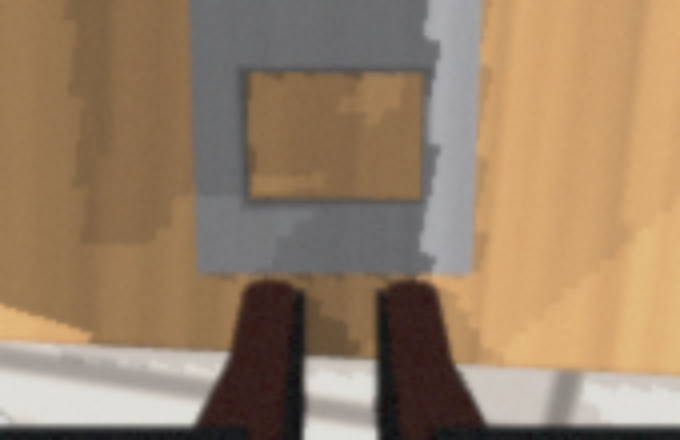

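The crop shows the tips just behind the mouth end and resting on the pine (8 N). I'll back off about 1 mm and push.

Request:
play_rows(fingers=[0.12,0.12,0.12,0.12,0.12,0.12,0.12,0.12], slide=[[0,0,-0.0012],[0.004,0,0],[0.006,0,0],[0.006,0,0],[0.006,0,0],[0.006,0,0],[0.006,0,0],[0.006,0,0]], twist=[[0,0,0],[0,0,0],[0,0,0],[0,0,0],[0,0,0],[0,0,0],[0,0,0],[0,0,0]])

```text
time_s: 6.67
tcp_pos: [0.64, -0.18, 0.0507]
tcp_rot: [[-0.985, -0.174, -0.001], [-0.174, 0.985, 0.0], [0.001, 0.0, -1.0]]
wrist_force: [-0.1, 0.2, 0.4]
grip_width: 0.0106
```

```bash
python3 - <<'E'
from h import *
st();p=env.camera_params("wrist");im=env.camera("wrist");cv2.imwrite("pics/w4.png",im)
E
```

```text
t 6.67 p [ 0.64   -0.18    0.0507] yaw -169.99 z [-0.001  0.    -1.   ] F [-0.1  0.2  0.4] T [ 0.06 -0.11  0.01] g 0.0106 q [ -17.   40.   93.   -0.   47. -117.]
```

View pics/w4.png

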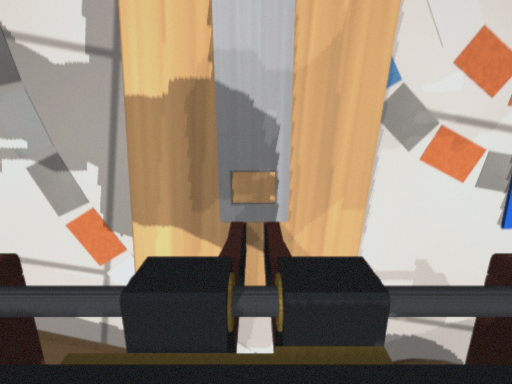

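The opener follows straight, with its mouth end against the tips at row 220. About 53 mm to go.

Request:
play_rows(fingers=[0.12,0.12,0.12,0.12,0.12,0.12,0.12,0.12], slide=[[0.006,0,0],[0.007,0,0],[0.007,0,0],[0.007,0,0],[0.007,0,0],[0.007,0,0],[0.006,0,0],[0.004,0,0]], twist=[[0,0,0],[0,0,0],[0,0,0],[0,0,0],[0,0,0],[0,0,0],[0,0,0],[0,0,0]])

```text
time_s: 7.38
tcp_pos: [0.5899, -0.1889, 0.0509]
tcp_rot: [[-0.985, -0.174, -0.0], [-0.174, 0.985, 0.0], [0.0, 0.0, -1.0]]
wrist_force: [0.7, -0.1, -0.4]
grip_width: 0.0106
```

```bash
python3 - <<'E'
from h import *
st()
for n in("top","scene","wrist"):
    p=env.camera_params(n);im=env.camera(n);cv2.imwrite(f"pics/{n}5.png",im)
    for t in("opener_hole","opener_end","stand_front"):
        for r in env.pinpoint(n,t)[:2]:
            print(n,t,round(r['p'],2),np.round(r['position'],1),np.round(atz(p,r['position'],.051),4))
E
```

```text
t 7.38 p [ 0.5899 -0.1889  0.0509] yaw -170.0 z [-0.  0. -1.] F [ 0.7 -0.1 -0.4] T [ 0.06 -0.13  0.02] g 0.0106 q [ -19.   37.   99.   -0.   44. -119.]
top opener_hole 0.86 [232.7 291.4] [ 0.4531 -0.001   0.051 ]
top opener_hole 0.73 [245.9 375.3] [ 0.4121 -0.2244  0.051 ]
top opener_end 0.87 [251.7 373.4] [ 0.3969 -0.2183  0.051 ]
top opener_end 0.57 [236.9 291.8] [ 0.4419 -0.0017  0.051 ]
top stand_front 0.87 [228. 367.] [ 0.4605 -0.2053  0.051 ]
scene opener_hole 0.72 [199.  204.6] [ 0.5238 -0.0196  0.051 ]
scene opener_hole 0.63 [197.9 119.6] [ 0.4172 -0.2252  0.051 ]
scene opener_end 0.85 [196.4 198.3] [ 0.5054 -0.0308  0.051 ]
scene stand_front 0.82 [208.6 130.3] [ 0.4764 -0.2096  0.051 ]
```

View pics/wrist5.png

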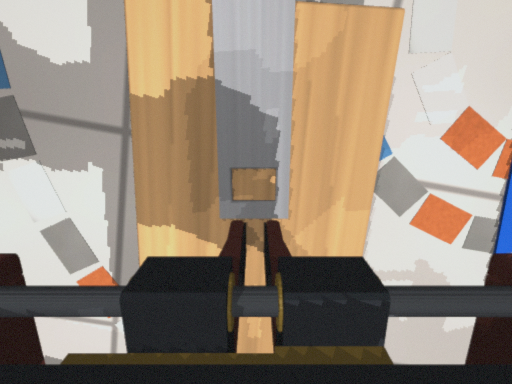

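View pics/top5.png

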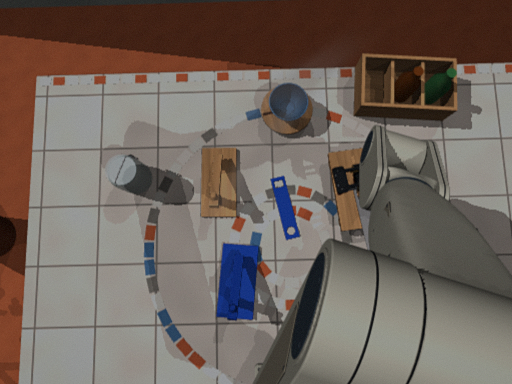

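The opener now overhangs the front edge by about 65 mm. I'll back off, rise, and view from above the front edge.

Request:
play_rows(fingers=[0.12,0.12,0.7,0.7,0.7,0.7,0.7,0.7], slide=[[-0.004,0,0],[0,0,-0.02],[0,0,-0.03],[0.03,0,-0.04],[0.033,0,-0.04],[0.033,0,0],[0,0,0],[0,0,0]], twist=[[0,0,0],[0,0,0],[0,0,0],[0,0,0],[0,0,0],[0,0,0],[0,0,0],[0,0,0]])

```text
time_s: 8.65
tcp_pos: [0.5108, -0.203, 0.1671]
tcp_rot: [[-0.985, -0.173, 0.001], [-0.173, 0.985, -0.0], [-0.001, -0.0, -1.0]]
wrist_force: [0.3, -0.4, -0.1]
grip_width: 0.0474
```

```bash
python3 - <<'E'
from h import *
st();n="wrist"
p=env.camera_params(n);im=env.camera(n);cv2.imwrite(f"pics/{n}6.png",im)
for t in("opener_hole","opener_end","stand_front"):
    for r in env.pinpoint(n,t)[:2]:
        print(n,t,round(r['p'],2),np.round(r['position'],1),np.round(atz(p,r['position'],.0515),4))
for r in env.cut_out("wrist","opener")[:2]:
    c=max(cv2.findContours(r['mask'].astype(np.uint8),0,2)[0],key=cv2.contourArea)
    q=cv2.boxPoints(cv2.minAreaRect(c));print(r['p'],[np.round(atz(p,(y,x),.053)[:2],4) for x,y in q],q.round(0).tolist())
E
```

```text
t 8.65 p [ 0.5108 -0.203   0.1671] yaw -170.06 z [ 0.001 -0.    -1.   ] F [ 0.3 -0.4 -0.1] T [ 0.06 -0.05 -0.02] g 0.0474 q [ -23.   22.  105.    0.   52. -123.]
wrist opener_hole 0.87 [163.1 435.8] [ 0.457  -0.0344  0.0515]
wrist opener_hole 0.75 [ 93.2 254.2] [ 0.4243 -0.2175  0.0515]
wrist opener_end 0.98 [ 65.8 256.4] [ 0.4014 -0.2195  0.0515]
wrist opener_end 0.57 [147.5 438.6] [ 0.4423 -0.0369  0.0515]
0.93 [array([ 0.4047, -0.2415]), array([ 0.398 , -0.2027]), array([ 0.5743, -0.1682]), array([ 0.5824, -0.2145])] [[231.0, 65.0], [276.0, 65.0], [276.0, 251.0], [231.0, 251.0]]
0.84 [array([ 0.5626, -0.0309]), array([ 0.4414, -0.0569]), array([ 0.4392, -0.0224]), array([0.5607, 0.008 ])] [[406.0, 261.0], [419.0, 143.0], [455.0, 147.0], [442.0, 266.0]]
```

View pics/wrist6.png

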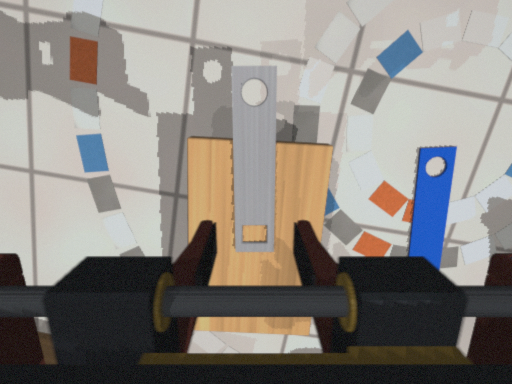

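Wrist view: the hole is at (93,254) → (0.424,-0.218) and the end at row 66. The front edge is at row 140, and the opener lines up with the tool. I'll move over the overhang and descend with the fingers around it.

Request:
play_rows(fingers=[0.75,0.75,0.75,0.75,0.75,0.75,0.75,0.75], slide=[[0.024,0,0],[0.024,0,0],[0.023,0,0],[0,0,0.02],[0,0,0.03],[0,0,0.02],[0,0,0],[0,0,0]], twist=[[0,0,0],[0,0,0],[0,0,0],[0,0,0],[0,0,0],[0,0,0],[0,0,0],[0,0,0]])

```text
time_s: 9.57
tcp_pos: [0.4413, -0.2147, 0.0954]
tcp_rot: [[-0.985, -0.174, -0.003], [-0.174, 0.985, 0.001], [0.002, 0.002, -1.0]]
wrist_force: [-0.6, 0.5, 1.3]
grip_width: 0.0658
```

```bash
python3 - <<'E'
from h import *
st();n="wrist"
p=env.camera_params(n);im=env.camera(n);cv2.imwrite(f"pics/{n}7.png",im)
im=env.camera("scene");cv2.imwrite("pics/s7.png",cv2.resize(im[130:280,50:250],None,fx=3.5,fy=3.5,interpolation=cv2.INTER_CUBIC))
E
```

```text
t 9.57 p [ 0.4413 -0.2147  0.0954] yaw -169.95 z [-0.003  0.001 -1.   ] F [-0.6  0.5  1.3] T [ 0.   -0.05  0.01] g 0.0658 q [ -27.   25.  115.    0.   41. -127.]
```

View pics/wrist7.png

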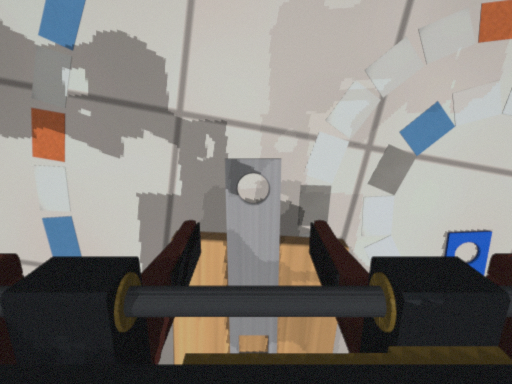

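View pics/s7.png

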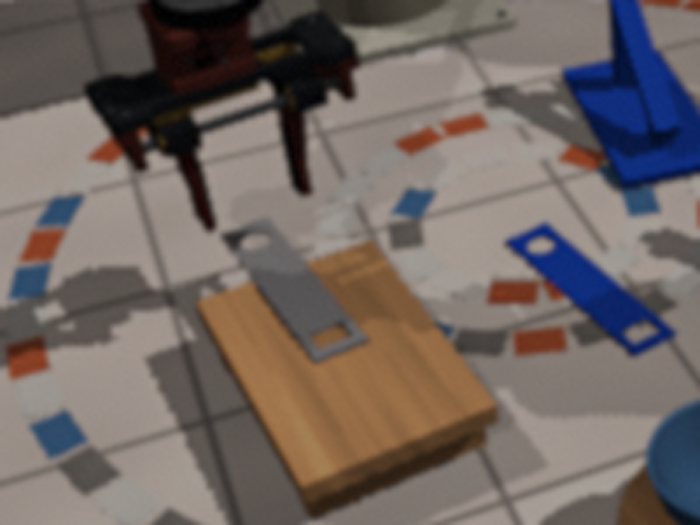

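The fingers straddle the overhanging end, with the hole at (187,253) midway between them. Descending and closing.

Request:
play_rows(fingers=[0.75,0.75,0.75,0.75,0.75,0.75,0.75], slide=[[0,0,0.015],[0,0,0.015],[0,0,0.015],[0,0,0.01],[0,0,0.006],[0,0,0],[0,0,0]], twist=[[0,0,0],[0,0,0],[0,0,0],[0,0,0],[0,0,0],[0,0,0],[0,0,0]])

```text
time_s: 10.25
tcp_pos: [0.442, -0.2153, 0.0358]
tcp_rot: [[-0.985, -0.174, 0.0], [-0.174, 0.985, -0.0], [-0.0, -0.0, -1.0]]
wrist_force: [0.3, 0.0, 1.0]
grip_width: 0.0659
```

Request:
play_rows(fingers=[0.3,0.3,0.3,0.3,0.3,0.3,0.3,0.3], slide=[[0,0,0],[0,0,0],[0,0,0],[0,0,0],[0,0,0],[0,0,0],[0,0,0],[0,0,0]], twist=[[0,0,0],[0,0,0],[0,0,0],[0,0,0],[0,0,0],[0,0,0],[0,0,0],[0,0,0]])

```text
time_s: 10.92
tcp_pos: [0.4418, -0.2153, 0.0355]
tcp_rot: [[-0.985, -0.174, 0.0], [-0.174, 0.985, -0.0], [-0.0, -0.0, -1.0]]
wrist_force: [0.1, -0.1, 2.2]
grip_width: 0.0393
```

```bash
python3 - <<'E'
from h import *
st();n="wrist"
p=env.camera_params(n);im=env.camera(n);cv2.imwrite(f"pics/{n}8.png",im)
E
```

```text
t 10.92 p [ 0.4418 -0.2153  0.0355] yaw -169.98 z [ 0. -0. -1.] F [ 0.1 -0.1  2.2] T [-0.06 -0.04  0.02] g 0.0393 q [ -27.   31.  116.   -0.   33. -127.]
```

View pics/wrist8.png

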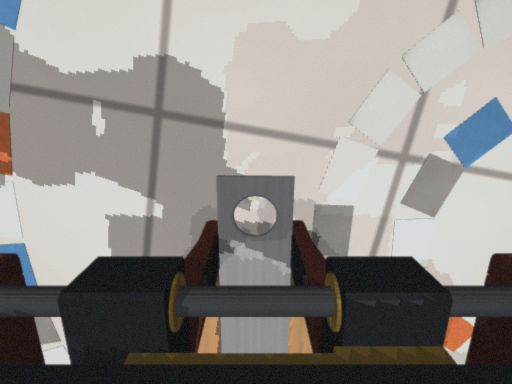

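The opener is gripped (39 mm, centred; hole at (215,254)). Lifting gently.

Request:
play_rows(fingers=[0.3,0.3,0.3,0.3,0.3,0.3,0.3,0.3], slide=[[0,0,-0.005],[0,0,-0.01],[0,0,-0.02],[0,0,-0.025],[0,0,-0.025],[0,0,-0.025],[0,0,-0.025],[0,0,-0.02]], twist=[[0,0,0],[0,0,0],[0,0,0],[0,0,0],[0,0,0],[0,0,0],[0,0,0],[0,0,0]])

```text
time_s: 11.63
tcp_pos: [0.4415, -0.2151, 0.1929]
tcp_rot: [[-0.985, -0.174, 0.001], [-0.174, 0.985, -0.001], [-0.001, -0.001, -1.0]]
wrist_force: [-0.0, -0.9, -1.4]
grip_width: 0.039
```

```bash
python3 - <<'E'
from h import *
st();n="wrist"
p=env.camera_params(n);im=env.camera(n);cv2.imwrite(f"pics/{n}9.png",im)
print(env.pinpoint("wrist","opener_hole")[:2],env.pinpoint("wrist","opener_end")[:2])
im=env.camera("scene");cv2.imwrite("pics/s9.png",cv2.resize(im[80:280,50:330],None,fx=2.8,fy=2.8,interpolation=cv2.INTER_CUBIC))
E
```

```text
t 11.63 p [ 0.4415 -0.2151  0.1929] yaw -169.98 z [ 0.001 -0.001 -1.   ] F [-0.  -0.9 -1.4] T [0.01 0.06 0.05] g 0.039 q [ -27.   15.  112.   -0.   53. -127.]
[{'position': [210.0, 415.2], 'p': 0.66}] [{'position': [200.5, 418.3], 'p': 0.95}, {'position': [178.0, 254.8], 'p': 0.92}]
```

View pics/wrist9.png

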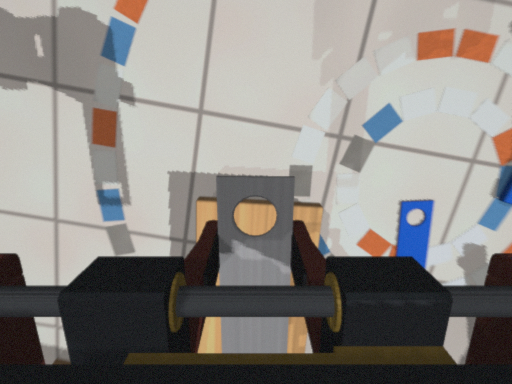

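View pics/s9.png

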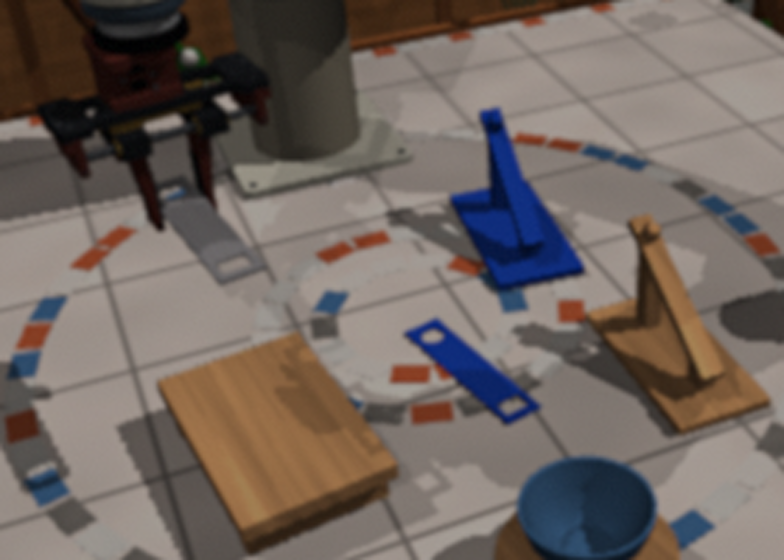

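The opener hangs level in the grip, with its hole unchanged at (215,254). Now computing the hole in the tool frame and the rest's pose from the earlier top and scene pictures.

```bash
python3 - <<'E'
from h import *
s=env.state();p=env.camera_params("wrist");R=s['tcp_rot'];T=s['tcp_pos']
for rc in((215,255),(177,255),(177,218),(177,294)):
    X=atz(p,rc,T[2]+.0515-.0355+ (0 if rc[0]>200 else .0015));print(rc,np.round(R.T@(X-T),4))
pt=env.camera_params("top");ps=env.camera_params("scene")
q=[(148,201.7),(149.3,236.7),(216.7,200.7),(217.3,236.3)]
for rc in q: print(np.round(atz(pt,rc,.012),4))
for t in("dowel_tip","rail","rest"):
    env.camera("scene");
    for r in env.pinpoint("scene",t)[:2]:print(t,np.round(r['position'],1),round(r['p'],2))
print('tip',tri([(pt,(194,215.7)),(ps,(158.7,286))]))
print('rail',tri([(pt,(198.5,213.2)),(ps,(167.6,280.8))]))
im=cv2.imread("pics/top0.png");cv2.imwrite("pics/c2.png",cv2.resize(im[135:230,185:260],None,fx=7,fy=6,interpolation=cv2.INTER_CUBIC))
im=cv2.imread("pics/scene0.png");cv2.imwrite("pics/c3.png",cv2.resize(im[145:245,250:340],None,fx=6,fy=6,interpolation=cv2.INTER_CUBIC))
E
```

```text
(215, 255) [ 0.0196  0.0013 -0.016 ]
(177, 255) [ 0.0406  0.0013 -0.0175]
(177, 218) [ 0.0406 -0.0175 -0.0175]
(177, 294) [ 0.0406  0.0211 -0.0175]
[0.7044 0.246  0.012 ]
[0.6978 0.1449 0.012 ]
[0.5058 0.2498 0.012 ]
[0.5014 0.1495 0.012 ]
dowel_tip [123.5 224.3] 0.73
dowel_tip [160.1 287.4] 0.59
rail [165.2 280.1] 0.92
rail [122.3 224.1] 0.83
rest [212.4 291.3] 0.7
rest [167.5 233.8] 0.7
tip (array([0.55619859, 0.1998712 , 0.13426349]), [array([-1.3, -2.9]), array([ 0.4, -2.9])])
rail (array([0.54505334, 0.20209304, 0.10003307]), [array([0.2, 0.5]), array([-0.1,  0.5])])
```

View pics/c2.png

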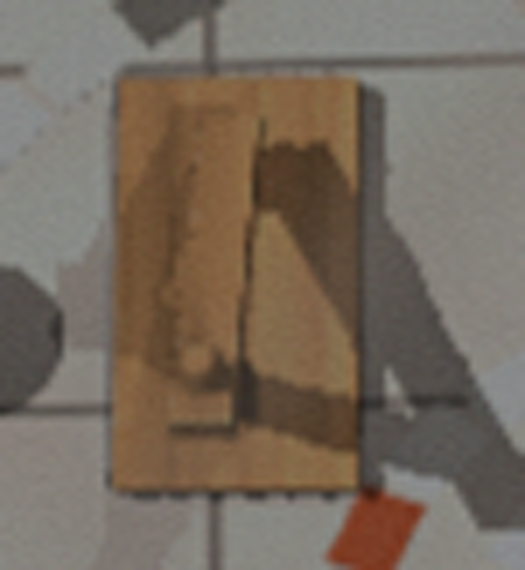

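View pics/c3.png

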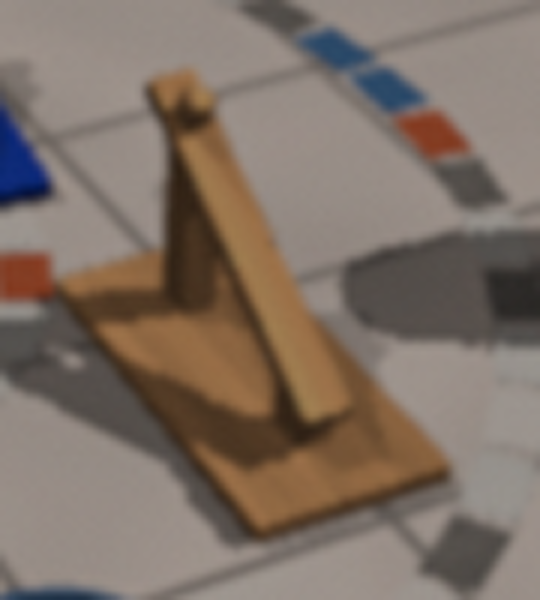

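Crops: the rest base spans x 0.50–0.70, y 0.145–0.25 (size checks), centred at (0.602,0.198) and heading 178.8°. The dowel is at about (0.555,0.20). I'll turn and fly the camera over it while holding the opener.

Request:
play_rows(fingers=[0.3,0.3,0.3,0.3,0.3,0.3,0.3,0.3], slide=[[0,0,-0.015],[0,0,-0.02],[0,0,-0.02],[-0.006,0.015,-0.01],[-0.0129,0.03,-0.01],[-0.0129,0.03,-0.01],[-0.0129,0.03,-0.01],[-0.0129,0.03,-0.01]], twist=[[0,0,3],[0,0,4.2],[0,0,4],[0,0,0],[0,0,0],[0,0,0],[0,0,0],[0,0,0]])

```text
time_s: 12.8
tcp_pos: [0.502, -0.08, 0.2953]
tcp_rot: [[-1.0, 0.021, -0.001], [0.021, 1.0, 0.0], [0.001, 0.0, -1.0]]
wrist_force: [1.1, 0.0, -1.2]
grip_width: 0.0391
```

Request:
play_rows(fingers=[0.3,0.3,0.3,0.3,0.3,0.3,0.3,0.3], slide=[[-0.0129,0.03,-0.006],[-0.0129,0.03,-0.006],[-0.0129,0.03,-0.006],[-0.0129,0.03,-0.006],[-0.0129,0.03,-0.006],[-0.0129,0.03,0],[-0.0129,0.03,0],[-0.0129,0.03,0]], twist=[[0,0,0],[0,0,0],[0,0,0],[0,0,0],[0,0,0],[0,0,0],[0,0,0],[0,0,0]])

```text
time_s: 13.47
tcp_pos: [0.6103, 0.1581, 0.3245]
tcp_rot: [[-1.0, 0.02, -0.001], [0.02, 1.0, -0.0], [0.001, -0.0, -1.0]]
wrist_force: [0.6, 0.4, -0.1]
grip_width: 0.0391
```

Request:
play_rows(fingers=[0.3,0.3,0.3,0.3], slide=[[-0.012,0.015,0],[-0.01,0.0,0],[0,0,0],[0,0,0]], twist=[[0,0,0],[0,0,0],[0,0,0],[0,0,0]])

```text
time_s: 13.8
tcp_pos: [0.6321, 0.1702, 0.3242]
tcp_rot: [[-1.0, 0.021, -0.002], [0.021, 1.0, -0.001], [0.002, -0.001, -1.0]]
wrist_force: [0.2, -0.2, -0.2]
grip_width: 0.0395
```

```bash
python3 - <<'E'
from h import *
st();n="wrist"
p=env.camera_params(n);im=env.camera(n);cv2.imwrite(f"pics/{n}10.png",im)
for t,z in(("dowel_tip",.1289),("rail",.115),("rest",0),("opener_hole",0)):
    for r in env.pinpoint(n,t)[:2]:
        print(t,round(r['p'],2),np.round(r['position'],1),np.round(atz(p,r['position'],z),4))
E
```

```text
t 13.8 p [0.6321 0.1702 0.3242] yaw 178.8 z [-0.002 -0.001 -1.   ] F [ 0.2 -0.2 -0.2] T [-0.02  0.04  0.02] g 0.0395 q [ 14.  22.  84.  -0.  75. -75.]
dowel_tip 0.98 [105.2 275.6] [0.5536 0.1975 0.1289]
rail 0.8 [100.7 274.5] [0.5481 0.1971 0.115 ]
rest 0.84 [138.1 270.9] [0.6035 0.1984 0.    ]
opener_hole 0.76 [ 44.4 144.3] [0.4589 0.0072 0.    ]
opener_hole 0.23 [105.4 274.1] [0.552  0.2039 0.    ]
```

View pics/wrist10.png

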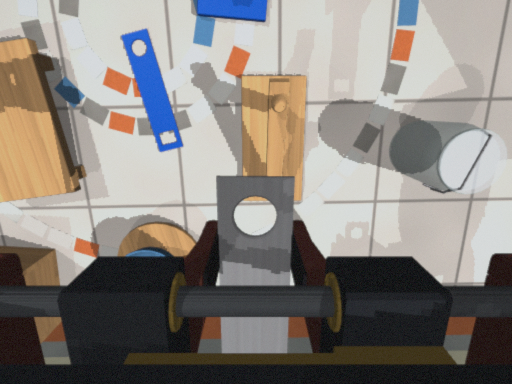

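Wrist view: the rest is ahead with its dowel at about (104,279), the opener still level in the grip, jar at (155,470), bowl at (255,150). Next: shift sideways over the rail and tilt 30°, nose up.

Request:
play_rows(fingers=[0.3,0.3,0.3,0.3,0.3,0.3,0.3,0.3], slide=[[0,0.014,0],[0,0.014,0],[0,0,0],[0,0,0],[0,0,0],[0,0,0],[0,0,0],[0,0,0]], twist=[[0,3,0],[0,5,0],[0,6,0],[0,6,0],[0,6,0],[0,4,0],[0,0,0],[0,0,0]])

```text
time_s: 14.72
tcp_pos: [0.6333, 0.1984, 0.3241]
tcp_rot: [[-0.866, 0.022, -0.499], [0.019, 1.0, 0.01], [0.5, -0.0, -0.866]]
wrist_force: [0.1, 0.2, -1.3]
grip_width: 0.0393
```

```bash
cat >> h.py <<'E'
def tgt(s,O,yaw,du,dn,hx=.0196,hz=-.016,th=30):
    "slide/twist in tool axes to put hole at O+du*u+dn*n"
    from scipy.spatial.transform import Rotation as Ro
    c,a=np.cos(np.radians(th)),np.sin(np.radians(th)); h=np.array([np.cos(np.radians(yaw)),np.sin(np.radians(yaw)),0])
    u=c*h+np.array([0,0,a]); n=-a*h+np.array([0,0,c]); Rt=np.column_stack([u,np.cross(-n,u),-n])
    T=np.array(O)+du*u+dn*n-Rt@np.array([hx,0,hz]); R=s['tcp_rot']
    print('target',T.round(4),'slide(tool)',(R.T@(T-s['tcp_pos'])).round(4),'twist',np.degrees(Ro.from_matrix(R.T@Rt).as_rotvec()).round(2)); return T,Rt
E
python3 - <<'E'
from h import *
s=st();n="wrist"
p=env.camera_params(n);im=env.camera(n);cv2.imwrite(f"pics/{n}11.png",im)
for t,z in(("dowel_tip",.1289),("rail",.115),("rest",0)):
    for r in env.pinpoint(n,t)[:2]:
        print(t,round(r['p'],2),np.round(r['position'],1),np.round(atz(p,r['position'],z),4))
tgt(s,(.5456,.1985,.115),178.8,-.06,.07)
E
```

```text
t 14.72 p [0.6333 0.1984 0.3241] yaw 178.75 z [-0.499  0.01  -0.866] F [ 0.1  0.2 -1.3] T [ 0.04 -0.3   0.03] g 0.0393 q [ 13.  38.  62.   7. 109. -75.]
dowel_tip 0.97 [192.6 251.3] [0.5569 0.1968 0.1289]
dowel_tip 0.83 [ 20.2 221.2] [0.2804 0.1555 0.1289]
rail 0.89 [187.7 251.5] [0.5465 0.1971 0.115 ]
rail 0.62 [ 19.2 222.5] [0.2647 0.1559 0.115 ]
rest 0.87 [236.3 254.3] [0.6016 0.1996 0.    ]
rest 0.86 [ 95.5 224.6] [0.3296 0.148  0.    ]
target [0.6415 0.1965 0.122 ] slide(tool) [-0.1081 -0.0017  0.1709] twist [-0.    0.03 -0.05]
```

View pics/wrist11.png

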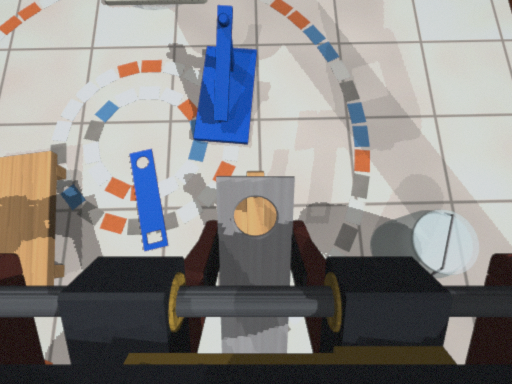

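The opener now lies parallel to the rail, and the rail shows through the hole at (215,255). Next: back downhill, then descend toward the rail, still 70 mm clear.

Request:
play_rows(fingers=[0.3,0.3,0.3,0.3,0.3,0.3,0.3,0.3], slide=[[-0.02,0,0.01],[-0.03,0,0.03],[-0.03,0,0.035],[-0.028,0,0.035],[0,0,0.03],[0,0,0.02],[0,0,0.01],[0,0,0]], twist=[[0,0,0],[0,0,0],[0,0,0],[0,0,0],[0,0,0],[0,0,0],[0,0,0],[0,0,0]])

```text
time_s: 15.58
tcp_pos: [0.6381, 0.1989, 0.1315]
tcp_rot: [[-0.865, 0.02, -0.502], [0.018, 1.0, 0.009], [0.502, -0.001, -0.865]]
wrist_force: [-0.2, -0.2, -0.9]
grip_width: 0.0389
```

Request:
play_rows(fingers=[0.3,0.3], slide=[[0,0,0],[0,0,0]], twist=[[0,0,0],[0,0,0]])

```text
time_s: 15.75
tcp_pos: [0.6416, 0.1993, 0.1348]
tcp_rot: [[-0.868, 0.021, -0.496], [0.017, 1.0, 0.011], [0.496, 0.001, -0.868]]
wrist_force: [-0.4, 0.5, -0.5]
grip_width: 0.0393
```

```bash
python3 - <<'E'
from h import *
s=st();n="wrist"
p=env.camera_params(n);im=env.camera(n);cv2.imwrite(f"pics/{n}12.png",im)
cv2.imwrite("pics/c12.png",cv2.resize(im[60:260,180:330],None,fx=4,fy=3,interpolation=cv2.INTER_CUBIC))
for t,z in(("dowel_tip",.1289),("rail",.115),("rest",0),("opener_hole",.1456),("opener_end",.157)):
    for r in env.pinpoint(n,t)[:1]:
        print(t,round(r['p'],2),np.round(r['position'],1),np.round(atz(p,r['position'],z),4))
im=env.camera("scene");cv2.imwrite("pics/s12.png",cv2.resize(im[80:280,180:440],None,fx=3,fy=3,interpolation=cv2.INTER_CUBIC))
tgt(s,(.5456,.1985,.115),178.8,-.06,.07)
E
```

```text
t 15.75 p [0.6416 0.1993 0.1348] yaw 178.86 z [-0.496  0.011 -0.868] F [-0.4  0.5 -0.5] T [ 0.01 -0.28 -0.02] g 0.0393 q [ 13.  48.  68.   7.  93. -77.]
dowel_tip 0.74 [111.8 254.3] [0.5549 0.2021 0.1289]
rail 0.91 [114.2 250.5] [0.549  0.1994 0.115 ]
rest 0.94 [213.3 253.8] [0.6042 0.2005 0.    ]
opener_hole 0.55 [96.1 81.5] [0.5509 0.0913 0.1456]
opener_end 0.78 [86.2 82.7] [0.5515 0.0986 0.157 ]
target [0.6415 0.1965 0.122 ] slide(tool) [-0.0063 -0.0028  0.0112] twist [0.04 0.25 0.05]
```

View pics/wrist12.png

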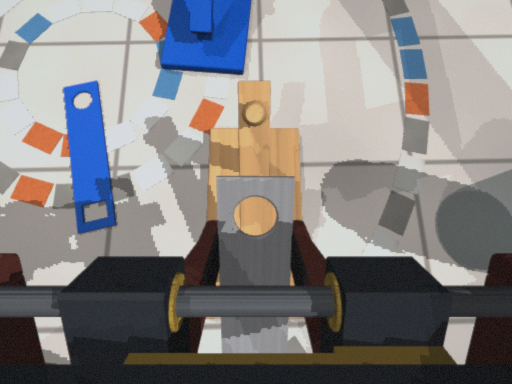

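View pics/s12.png

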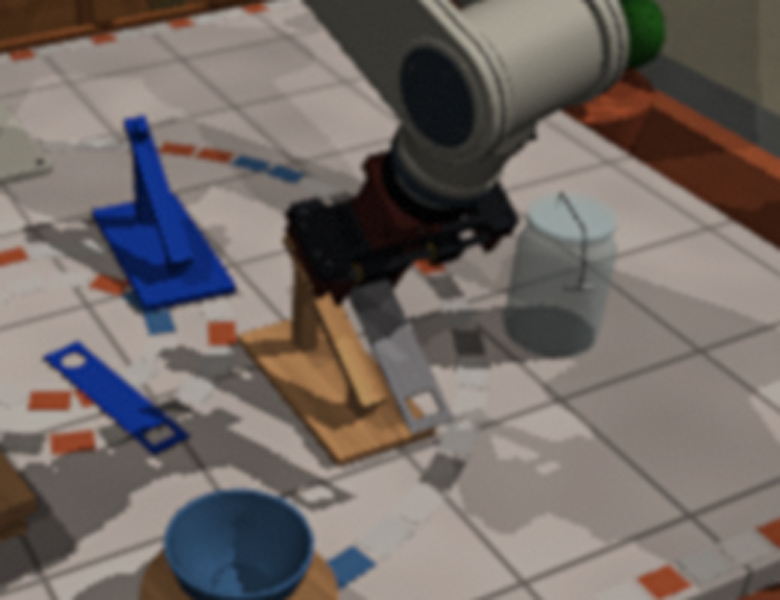

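View pics/c12.png

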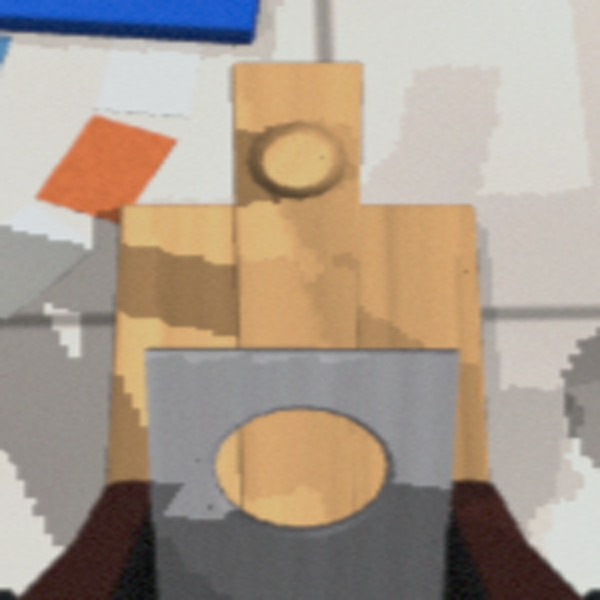

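Crop: the dowel top is centred at (112.3,255.5) and the opener's hole at (215.7,255.5), so they line up laterally and the rail is parallel to the opener. Computing the relative move.

```bash
cat >> h.py <<'E'
def rel(s,p,rc,z=.1289,hole=(.0196,.0013,-.016)):
    X=atz(p,rc,z);R=s['tcp_rot'];v=R.T@(X-s['tcp_pos']);print('dowel tip',X.round(4),'in tool',v.round(4),'tip - hole',(v-np.array(hole)).round(4));return X
E
python3 - <<'E'
from h import *
s=st();p=env.camera_params("wrist");rel(s,p,(112.3,255.5))
for rc in((215.7,255.5),):
    # intersect with the plate-middle plane z_tool=-.016
    e,d=ray(p,rc);R=s['tcp_rot'];T=s['tcp_pos'];n=R[:,2];k=(-.016-(n@(e-T)))/(n@d);print(R.T@(e+k*d-T))
E
```

```text
t 16.1 p [0.6403 0.1989 0.1328] yaw 178.82 z [-0.499  0.011 -0.866] F [-0.7  0.1 -1.1] T [ 0.03 -0.23  0.  ] g 0.0393 q [ 13.  48.  68.   7.  93. -77.]
dowel tip [0.555  0.2025 0.1289] in tool [0.0721 0.0019 0.046 ] tip - hole [0.0525 0.0006 0.062 ]
[ 0.01933276  0.00173967 -0.016     ]
```

Request:
play_rows(fingers=[0.3,0.3,0.3,0.3,0.3,0.3,0.3,0.3], slide=[[0.01,0,0.01],[0.01,0,0.012],[0.003,0,0.008],[0,0,0],[0,0,0],[0,0,0],[0,0,0],[0,0,0]], twist=[[0,0,0],[0,0,0],[0,0,0],[0,0,0],[0,0,0],[0,0,0],[0,0,0],[0,0,0]])

```text
time_s: 16.77
tcp_pos: [0.6058, 0.1996, 0.118]
tcp_rot: [[-0.866, 0.021, -0.499], [0.018, 1.0, 0.011], [0.499, 0.0, -0.866]]
wrist_force: [0.8, -0.3, -0.7]
grip_width: 0.0396
```

```bash
python3 - <<'E'
from h import *
s=st();n="wrist"
p=env.camera_params(n);im=env.camera(n)
cv2.imwrite("pics/c13.png",cv2.resize(im[60:260,180:330],None,fx=4,fy=3,interpolation=cv2.INTER_CUBIC))
np.save('/tmp/a.npy',np.array([0]))
import pickle;pickle.dump((s,p),open('/tmp/w13.pkl','wb'))
for r in env.pinpoint(n,"dowel_tip")[:1]: print(r['p'],r['position']);rel(s,p,r['position'])
st()
E
```

```text
t 16.77 p [0.6058 0.1996 0.118 ] yaw 178.81 z [-0.499  0.011 -0.866] F [ 0.8 -0.3 -0.7] T [ 0.05 -0.22 -0.02] g 0.0396 q [ 14.  46.  74.   7.  88. -77.]
0.71 [153.1, 253.2]
dowel tip [0.5563 0.201  0.1289] in tool [0.0483 0.0004 0.0153] tip - hole [ 0.0287 -0.0009  0.0313]
t 16.87 p [0.6055 0.1996 0.1179] yaw 178.81 z [-0.499  0.01  -0.866] F [ 0.   0.4 -1.2] T [-0.01 -0.2  -0.02] g 0.0389 q [ 14.  46.  74.   7.  88. -77.]
```

View pics/c13.png

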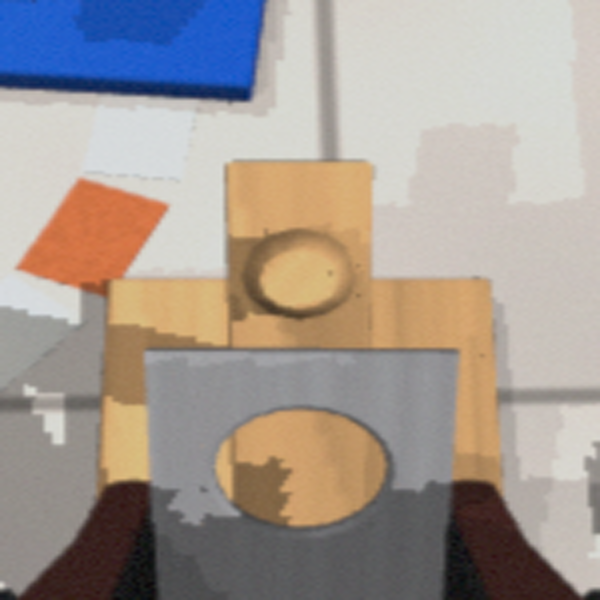

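```bash
python3 - <<'E'
from h import *
import pickle;s,p=pickle.load(open('/tmp/w13.pkl','rb'))
X=rel(s,p,(151,255.5));print(np.linalg.norm(X-p['eye'])); rel(s,p,(151,255.5),.131)
E
```

```text
dowel tip [0.555  0.2025 0.1289] in tool [0.0495 0.0018 0.016 ] tip - hole [0.0299 0.0005 0.032 ]
0.18000786996127918
dowel tip [0.5558 0.2024 0.131 ] in tool [0.0498 0.0018 0.0137] tip - hole [0.0302 0.0005 0.0297]
```

Tip minus hole is (30, 0.5, 32) mm in tool axes. Sliding over the dowel with clearance and checking through the hole.

Request:
play_rows(fingers=[0.3,0.3,0.3,0.3,0.3,0.3,0.3,0.3], slide=[[0.012,0.0005,0],[0.012,0,0.005],[0.006,0,0.007],[0,0,0.006],[0,0,0],[0,0,0],[0,0,0],[0,0,0]], twist=[[0,0,0],[0,0,0],[0,0,0],[0,0,0],[0,0,0],[0,0,0],[0,0,0],[0,0,0]])

```text
time_s: 17.53
tcp_pos: [0.5706, 0.2008, 0.1171]
tcp_rot: [[-0.866, 0.021, -0.5], [0.018, 1.0, 0.01], [0.5, 0.0, -0.866]]
wrist_force: [-0.9, -0.3, -0.5]
grip_width: 0.0394
```

```bash
python3 - <<'E'
from h import *
s=st();n="wrist"
p=env.camera_params(n);im=env.camera(n)
cv2.imwrite("pics/c14.png",cv2.resize(im[140:260,200:310],None,fx=6,fy=5,interpolation=cv2.INTER_CUBIC))
X0=np.array([.555,.2022,.1289])
print('tip px exp',proj(p,X0));R=s['tcp_rot'];v=R.T@(X0-s['tcp_pos']);print('tip-hole',(v-[.0196,.0013,-.016]).round(4))
st()
im=env.camera("scene");cv2.imwrite("pics/s14.png",cv2.resize(im[100:240,220:380],None,fx=5,fy=4,interpolation=cv2.INTER_CUBIC))
E
```

```text
t 17.53 p [0.5706 0.2008 0.1171] yaw 178.81 z [-0.5    0.01  -0.866] F [-0.9 -0.3 -0.5] T [ 0.03 -0.27 -0.02] g 0.0394 q [ 14.  44.  80.   8.  86. -77.]
tip px exp [207.27520182 254.3131856 ]
tip-hole [-0.0002 -0.0002  0.0136]
t 17.58 p [0.5705 0.2008 0.1172] yaw 178.81 z [-0.5    0.01  -0.866] F [ 0.3  0.3 -0.7] T [ 0.05 -0.27  0.02] g 0.0393 q [ 14.  44.  80.   8.  86. -77.]
```

View pics/c14.png

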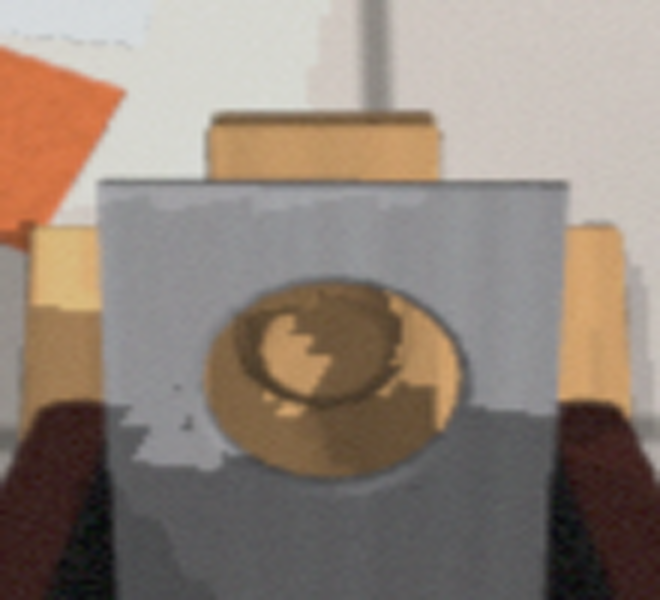

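View pics/s14.png

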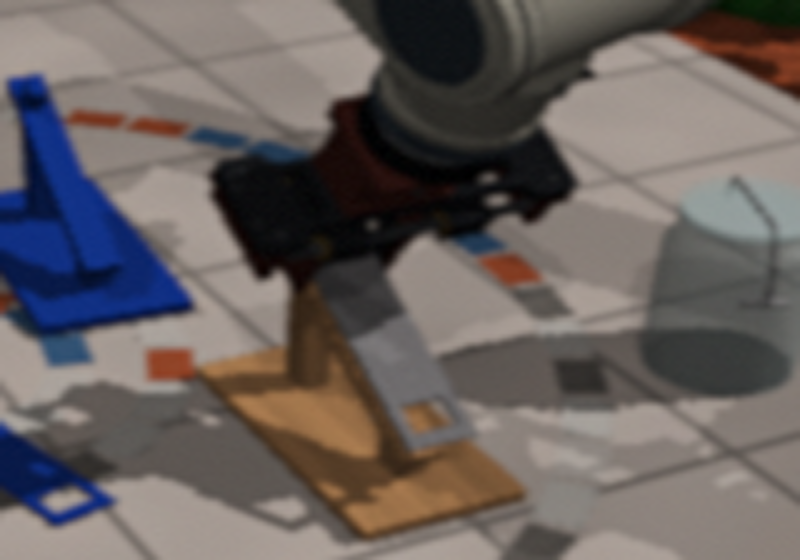

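Through the hole the dowel tip is at crop (321,348) against the hole centre (335,378). That is about 1 mm off in y and 1 mm in x, so I correct it and lower partway.

Request:
play_rows(fingers=[0.3,0.3,0.3,0.3,0.3,0.3,0.3,0.3], slide=[[-0.001,-0.001,0],[0,0,0.004],[0,0,0.004],[0,0,0.004],[0,0,0.004],[0,0,0],[0,0,0],[0,0,0]], twist=[[0,0,0],[0,0,0],[0,0,0],[0,0,0],[0,0,0],[0,0,0],[0,0,0],[0,0,0]])

```text
time_s: 18.3
tcp_pos: [0.563, 0.2, 0.1029]
tcp_rot: [[-0.866, 0.021, -0.5], [0.018, 1.0, 0.01], [0.5, -0.0, -0.866]]
wrist_force: [-0.9, -1.0, -1.4]
grip_width: 0.0394
```

```bash
python3 - <<'E'
from h import *
s=st();n="wrist"
p=env.camera_params(n);im=env.camera(n)
cv2.imwrite("pics/c15.png",cv2.resize(im[140:260,200:310],None,fx=6,fy=5,interpolation=cv2.INTER_CUBIC))
X0=np.array([.555,.2022,.1289])
R=s['tcp_rot'];v=R.T@(X0-s['tcp_pos']);print('tip-hole',(v-[.0196,.0013,-.016]).round(4))
E
```

```text
t 18.3 p [0.563  0.2    0.1029] yaw 178.82 z [-0.5    0.01  -0.866] F [-0.9 -1.  -1.4] T [-0.05 -0.21 -0.01] g 0.0394 q [ 14.  44.  81.   8.  84. -77.]
tip-hole [ 0.0003  0.0007 -0.0025]
```

View pics/c15.png

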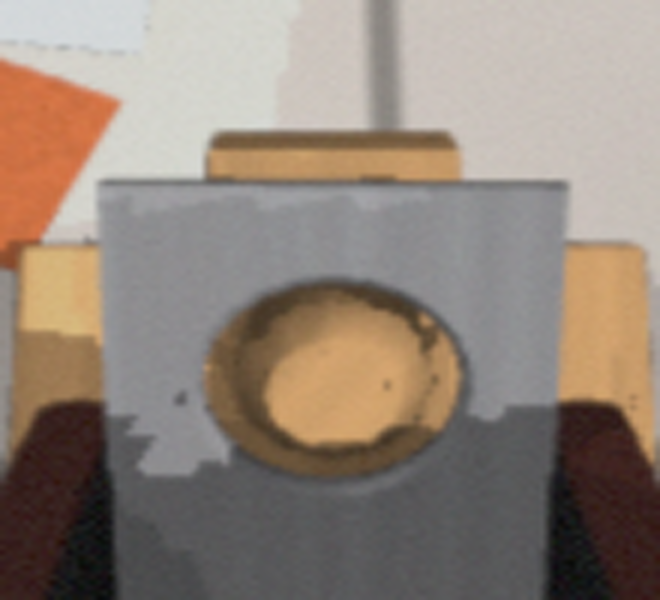

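The tip is inside the hole: tip (338,390), hole (335,378). Nudging 1 mm downhill and continuing down.

Request:
play_rows(fingers=[0.3,0.3,0.3,0.3,0.3,0.3,0.3], slide=[[-0.001,0,0],[0,0,0.003],[0,0,0.003],[0,0,0.003],[0,0,0],[0,0,0],[0,0,0]], twist=[[0,0,0],[0,0,0],[0,0,0],[0,0,0],[0,0,0],[0,0,0],[0,0,0]])

```text
time_s: 18.93
tcp_pos: [0.5593, 0.2, 0.0946]
tcp_rot: [[-0.866, 0.021, -0.5], [0.018, 1.0, 0.01], [0.5, -0.0, -0.866]]
wrist_force: [1.3, 0.0, -0.6]
grip_width: 0.0391
```

Request:
play_rows(fingers=[0.3,0.3,0.3], slide=[[0,0,0.0015],[0,0,0],[0,0,0]], twist=[[0,0,0],[0,0,0],[0,0,0]])

```text
time_s: 19.18
tcp_pos: [0.5585, 0.2, 0.0933]
tcp_rot: [[-0.866, 0.021, -0.5], [0.018, 1.0, 0.01], [0.5, -0.0, -0.866]]
wrist_force: [-0.0, -0.5, -1.6]
grip_width: 0.039
```

```bash
python3 - <<'E'
from h import *
s=st();n="wrist"
p=env.camera_params(n);im=env.camera(n)
cv2.imwrite("pics/c16.png",cv2.resize(im[140:260,200:310],None,fx=6,fy=5,interpolation=cv2.INTER_CUBIC))
X0=np.array([.555,.2022,.1289])
R=s['tcp_rot'];v=R.T@(X0-s['tcp_pos']);print('tip-hole',(v-[.0196,.0013,-.016]).round(4))
print('Ftool',R.T@s['wrist_force'])
im=env.camera("scene");cv2.imwrite("pics/s16.png",cv2.resize(im[100:240,220:380],None,fx=5,fy=4,interpolation=cv2.INTER_CUBIC))
E
```

```text
t 19.18 p [0.5585 0.2    0.0933] yaw 178.82 z [-0.5    0.01  -0.866] F [-0.  -0.5 -1.6] T [-0.02 -0.3  -0.02] g 0.039 q [ 15.  45.  82.   8.  83. -77.]
tip-hole [ 0.0013  0.0008 -0.013 ]
Ftool [-0.81851574 -0.46284726  1.40990134]
```

View pics/c16.png

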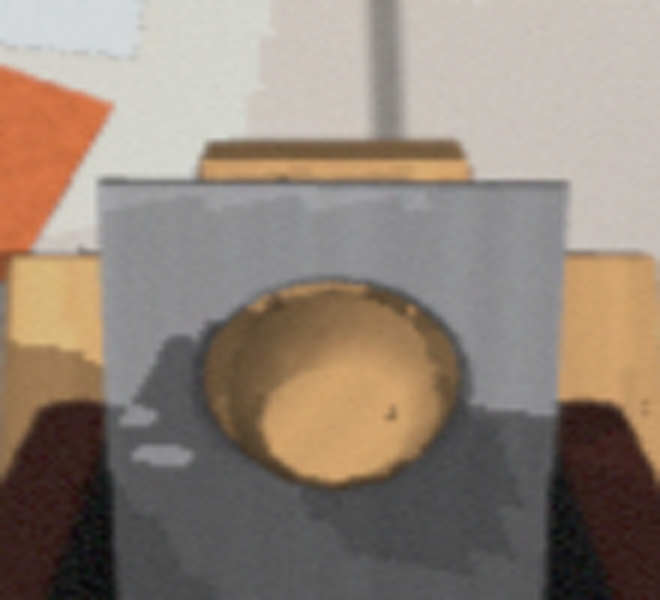

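View pics/s16.png

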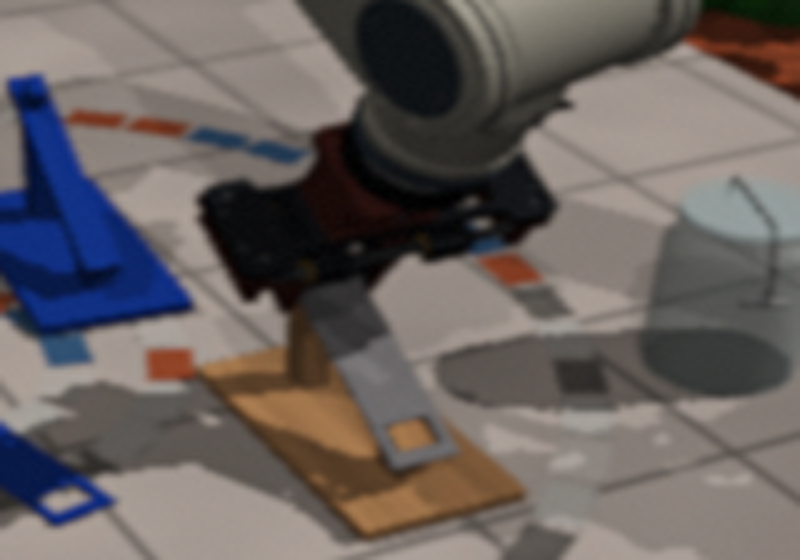

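The dowel stands through the hole, with no contact force yet. Stepping down to contact.

Request:
play_rows(fingers=[0.3,0.3,0.3], slide=[[0,0,0.001],[0,0,0],[0,0,0]], twist=[[0,0,0],[0,0,0],[0,0,0]])

```text
time_s: 19.53
tcp_pos: [0.5582, 0.2001, 0.0925]
tcp_rot: [[-0.866, 0.021, -0.5], [0.018, 1.0, 0.01], [0.5, 0.0, -0.866]]
wrist_force: [-0.1, 0.0, -0.3]
grip_width: 0.0392
```

Request:
play_rows(fingers=[0.3,0.3,0.3], slide=[[0,0,0.001],[0,0,0],[0,0,0]], twist=[[0,0,0],[0,0,0],[0,0,0]])

```text
time_s: 19.78
tcp_pos: [0.5582, 0.2001, 0.0925]
tcp_rot: [[-0.866, 0.021, -0.499], [0.018, 1.0, 0.011], [0.499, 0.0, -0.867]]
wrist_force: [1.3, -0.9, 5.4]
grip_width: 0.0394
```

Contact shows about 7 N, and the hole-centre height works out at 0.1162 against the 0.1163 expected at home. So the opener lies flat on the rail. One look, then release.

```bash
python3 - <<'E'
from h import *
s=st();n="wrist"
im=env.camera("scene");cv2.imwrite("pics/s17.png",cv2.resize(im[130:230,260:340],None,fx=7,fy=6,interpolation=cv2.INTER_CUBIC))
E
```

```text
t 19.78 p [0.5582 0.2001 0.0925] yaw 178.83 z [-0.499  0.011 -0.867] F [ 1.3 -0.9  5.4] T [-0.08 -0.02  0.09] g 0.0394 q [ 15.  45.  82.   8.  82. -77.]
```

View pics/s17.png

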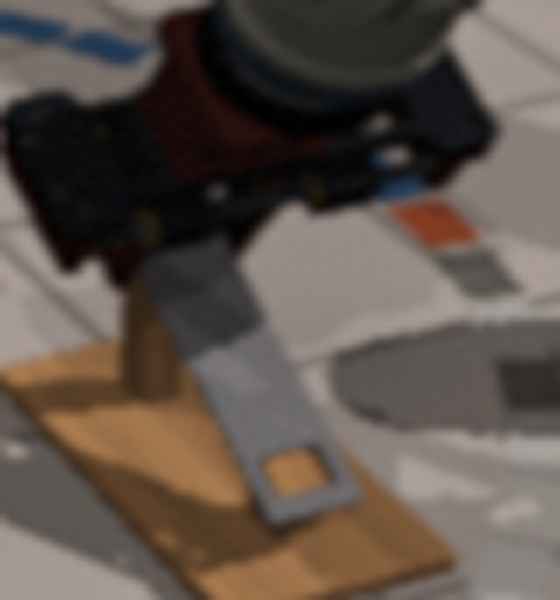

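The scene crop shows the opener lying along the rail, mouth end downhill at about (490,305). Releasing.

Request:
play_rows(fingers=[0.5,0.55,0.6,0.7,0.75,0.75,0.75,0.75], slide=[[0,0,0],[0,0,0],[0,0,0],[0,0,0],[0,0,0],[0,0,0],[0,0,0],[0,0,0]], twist=[[0,0,0],[0,0,0],[0,0,0],[0,0,0],[0,0,0],[0,0,0],[0,0,0],[0,0,0]])

```text
time_s: 20.5
tcp_pos: [0.5575, 0.2001, 0.0915]
tcp_rot: [[-0.866, 0.021, -0.5], [0.018, 1.0, 0.01], [0.5, -0.0, -0.866]]
wrist_force: [-0.3, 0.1, -0.4]
grip_width: 0.0659
```

Request:
play_rows(fingers=[0.75,0.75,0.75,0.75,0.75,0.75,0.75,0.75], slide=[[0,0,-0.005],[0,0,-0.01],[0,0,-0.015],[0,0,-0.02],[0,0,-0.03],[0,0,-0.03],[0,0,-0.02],[0,0,0]], twist=[[0,0,0],[0,0,0],[0,0,0],[0,0,0],[0,0,0],[0,0,0],[0,0,0],[0,0,0]])

```text
time_s: 21.17
tcp_pos: [0.6266, 0.199, 0.2092]
tcp_rot: [[-0.87, 0.021, -0.492], [0.017, 1.0, 0.012], [0.492, 0.002, -0.87]]
wrist_force: [-0.6, -0.5, 0.7]
grip_width: 0.0662
```

```bash
python3 - <<'E'
from h import *
s=st()
im=env.camera("wrist");cv2.imwrite("pics/w18.png",im)
im=env.camera("scene");cv2.imwrite("pics/s18.png",cv2.resize(im[110:250,240:400],None,fx=5,fy=4.2,interpolation=cv2.INTER_CUBIC))
im=env.camera("top");cv2.imwrite("pics/t18.png",im)
E
```

```text
t 21.17 p [0.6266 0.199  0.2092] yaw 178.85 z [-0.492  0.012 -0.87 ] F [-0.6 -0.5  0.7] T [-0.03 -0.17  0.  ] g 0.0662 q [ 13.  42.  69.   7.  97. -77.]
```

View pics/w18.png

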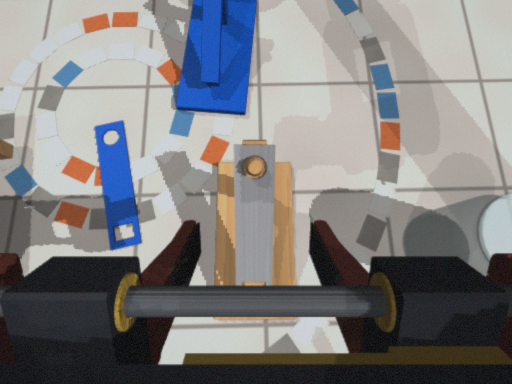

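View pics/s18.png

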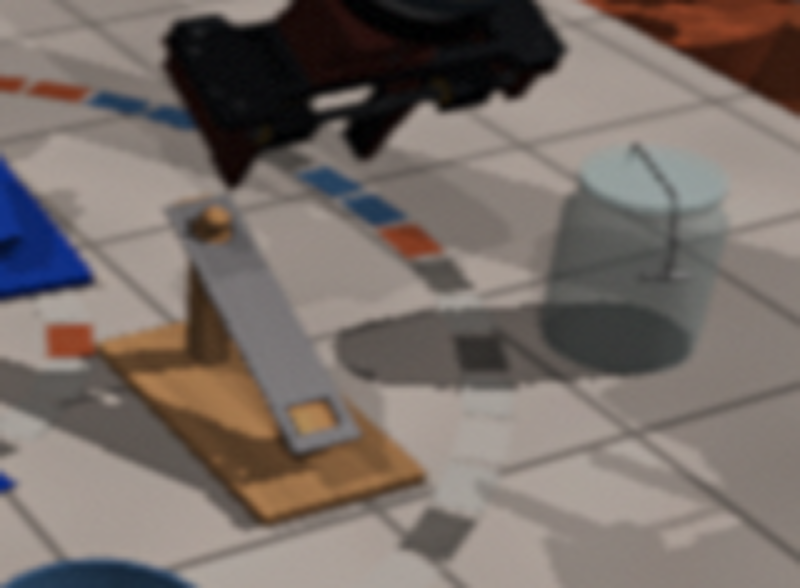

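The opener hangs on the dowel (wrist (166,256)) and lies flat along the rail, mouth downhill. Retreating a bit more, then the last check.

Request:
play_rows(fingers=[0.75,0.75,0.75,0.75,0.75,0.75,0.75,0.75], slide=[[0,0,-0.03],[0,0,-0.03],[0,0,-0.02],[0,0,0],[0,0,0],[0,0,0],[0,0,0],[0,0,0]], twist=[[0,0,0],[0,0,0],[0,0,0],[0,0,0],[0,0,0],[0,0,0],[0,0,0],[0,0,0]])

```text
time_s: 21.98
tcp_pos: [0.6613, 0.1979, 0.2717]
tcp_rot: [[-0.864, 0.02, -0.503], [0.018, 1.0, 0.01], [0.503, -0.001, -0.864]]
wrist_force: [-0.6, 0.1, 0.3]
grip_width: 0.0658
```

```bash
python3 - <<'E'
from h import *
s=st()
a=cv2.imread("pics/scene0.png");im=env.camera("scene")
for t in("jar","bowl","opener_hole"):print(t,[(np.round(r['position'],1),round(r['p'],2)) for r in env.pinpoint("scene",t)[:2]])
cv2.imwrite("pics/s19.png",im)
E
```

```text
t 21.98 p [0.6613 0.1979 0.2717] yaw 178.81 z [-0.503  0.01  -0.864] F [-0.6  0.1  0.3] T [ 0.03 -0.16  0.04] g 0.0658 q [ 13.  43.  60.   7. 106. -76.]
jar [(array([191.4, 361.8]), 0.96)]
bowl [(array([274.5, 258.6]), 0.91)]
opener_hole [(array([165.6, 280.9]), 0.86), (array([200.5, 204.5]), 0.63)]
```

View pics/s19.png

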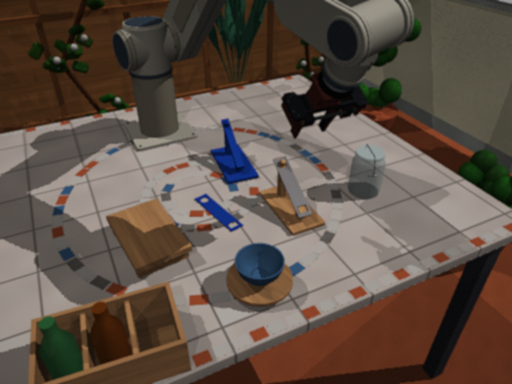

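The opener is on the rest, and the jar (191,362) and bowl (275,259) are within 2 pixels of where they started. Nothing else has moved, and the gripper is clear. Handing in.

```bash
python3 -c "
from workcell import env
print(env.hand_in())"
```

```text
the job is handed in; nothing more can be done
None
```

The steel opener now hangs on the pine rest with its round hole over the dowel and its mouth end downhill, lying along the rail. I pushed it from its mouth end about 65 mm over the stand's front edge and gripped the overhang by its long sides. Then I tilted it to the rail's 30°, lowered it over the dowel until it touched the rail (about 7 N), let go and backed off.

- **Flat before release:** the hole's worked-out height was 0.1162 m, against 0.1163 m expected when it lies home on the rail.
- **After release:** the pictures show the dowel through the hole, the opener along the rail, and the jar and bowl within about 2 pixels of where they started. The robot was touching nothing.
- **Time and force:** the job was handed in at about 22 s, and the highest wrist force I read was about 9 N.
- **Disagreements:** the camera networks differed by 1–2 cm on the first dowel and hole positions. I used close wrist-camera pictures instead, which were about 1 mm off when checked through the hole and were corrected. No check failed at the end.

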